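# Free the clamp on the mirror unit

## Task

Two clamping fixtures stand on the bench, each with a finished unit held by a sliding jaw. On the fixture that holds the round-ended mirror unit (not the square-cornered display), swing the cam lever round to free the jaw, until the lever points back away from the mirror, and then draw the jaw fully back so that the mirror could be lifted out. Leave the mirror lying where it is and do not touch the other fixture.

Things in the scene. Friction and masses are not known exactly. Their poses are not given: they have to be found in the camera images.
- lever_knob (a point): Centre of the upright black knob (18 mm diameter, 40 mm tall, top 86 mm above the bench) at the end of the mirror fixture's cam lever: a flat steel arm 14 mm wide, top 46 mm above the bench, that swings level. Its vertical pivot lies 80 mm from the knob's axis. The point turns with the lever; its y axis points from pivot to knob. To free, it swings anticlockwise seen from above.
- cam_lever (a joint): Angle of that lever in rad: 0 = locked (square to the jaw's travel, sticking out sideways), 1.57 = end stop, fully free (pointing straight away from the mirror). Starts locked, 0 to 0.2; the cam blocks the jaw up to about 0.7. It takes about 4 N at the knob and stays where it is left.
- jaw_tab (a point): Point midway across the upright steel tab of the same fixture's sliding jaw, 60 mm above the bench. Tab: 12 mm thick along the point's x, 36 mm wide along its y, standing free from 34 to 80 mm up. The jaw opens along the point's minus x, away from the mirror. Axes are the fixture's, z up. With the jaw shut, the lever's pivot lies 102 mm to minus x and 30 mm to plus y of this point.
- jaw (a joint): Travel of that jaw in m: 0 = shut against the mirror (as at the start), 0.045 = end stop, fully drawn back. While the lever is locked it cannot be pulled; once free it slides with about 2 N of friction and stays where it is left.
- mirror (a point): Centre of the loose round-ended mirror unit, black, 150 x 60 x 14 mm, 0.25 kg, lying flat on the fixture's base plate between a fixed stop and the jaw. Its top lies 26 mm above the bench. It is to stay there.
- other_fixture: The second fixture, alike in every part but holding a square-cornered display, 130 x 60 x 14 mm: to be left untouched. Origin at the bench under its middle, x axis from its jaw to its unit. Base plate 225 x 160 x 12 mm, reaching 125 mm to minus x and 100 mm to plus x of the origin; its lever knob sticks out about 110 mm to plus y.
Not all that is in view belongs to the job. Leave any blue look-alike of the part that bears mirror alone.

How it is judged (in metres and radians):
On the way, in this order (a step that is already met when the one before it is completed fails the run):
1. the mirror fixture's cam lever is swung to free (value of joint cam_lever above 1.22 rad), for 0.1 s.
2. its jaw is drawn back (value of joint jaw above 0.033 m), for 0.1 s.
At the end, for the whole second after the job is handed in: The mirror fixture's lever stands at 1.22 rad or more (within 20 degrees of its free stop), its jaw is drawn back at least 33 mm and at rest, and the mirror lies flat within 15 mm of where it began (value of joint cam_lever above 1.22 rad and value of joint jaw above 0.033 m and velocity of joint jaw below 0.01 m/s and distance of mirror from where it was at the start of the episode below 0.015 m and angle between mirror's own z axis and vertical below 0.17 rad); the robot touches nothing.
It fails at once if the robot touches the other fixture (more than 3 N) (contact force between any of the arm, the fingers and other_fixture above 3 N).
It fails at once if the mirror is pushed more than 25 mm or tipped (distance of mirror from where it was at the start of the episode above 0.025 m or angle between mirror's own z axis and vertical above 0.35 rad).
It also fails if it takes over 42 s, if anything falls off the work surface, if the arm or the gripper's body presses on something with over 40 N, if the wrist force passes 120 N, or if a joint passes its speed limit or range.

## Robot

A 7-joint arm with a two-finger parallel gripper is mounted at the origin on the work surface. World frame = base frame: x ahead of the robot, y to its left, z up, the work surface at z = 0. Lengths are in m, angles in degrees, forces in N, time in s.
With the tool pointing down it reaches from about 0.425 to 0.875 m from the base axis. Payload 4.7 kg.
Tool frame: the origin (TCP) lies between the finger pads; the fingertips stand 17 mm ahead of it and the grasp point (between the pads) lies 2 mm behind it; z points along the fingers, y is the line along which they close (so a half turn about z gives the same grasp; the last joint's range is limited). The gripper opens to 87 mm and grips with 3 to 60 N. Pads are 19 mm wide; open, the fingers measure 117 mm over their backs; the gripper's body (75 mm by 190 mm) begins 51 mm behind the grasp point.
Start: joints at [-71.328, 18.392, -4.016, 83.108, 1.295, 78.541, -3.26], TCP at [0.199, 0.619, 0.24] pointing down, gripper open.
Joint ranges: [-163.93, 163.93], [-17.29, 119.83], [-79.2, 71.16], [3.27, 140.29], [-89.18, 269.18], [5.43, 117.66], [-154.24, 154.24]. Speed limits (degrees/s): [147.25, 147.25, 180, 180, 180, 180, 180].

## Interface

Orientations are given as [roll, pitch, yaw] about the fixed x, y, z axes, in that order (R = Rz(yaw) Ry(pitch) Rx(roll)).
In Python, from cell import env, cams gives the robot as it stands.
- The arm moves only by the shell command python3 -m pendant 'ROWS' [FORCE]. ROWS is JSON, a list of rows, each an object of numbers: "tx", "ty", "tz": the shift along the tool's x, y, z each as a share of 0.05 m, from -1 to 1; "spin": the turn about the tool's z as a share of 4 degrees, from -1 to 1; "claw": the closure, from 0 (fully open) to 1 (shut). A call has 1 to 10 rows; each row shifts and turns the commanded pose from where the row before left it, along the tool's axes as they then stand; what a row does not reach is not made up. A row lasts 1/8 s, in which the tool goes at most 62.5 mm and 10.7 degrees, less where a joint would pass 70% of its speed; a pose out of reach is approached as far as the arm can. A call with a number of a shift or a turn outside -1 to 1 is refused whole. A call with a gripper value outside its range is refused whole. The fingers move at their own pace and stop on an object; FORCE is the grip in N (left out, the last holds). Time passes only in rows, so rows that do not move let the fingers close. It gives the time, the measured TCP pose, the force, the opening and the grip force at its end, in the units of the state.
- env.get_obs(): the state, without advancing time (a new reading comes with each control period).
- cams.read_camera(name): name is "scene" or "top" or "wrist"; returns the picture (480x640x3 uint8, red, green, blue); there is no depth.
- cams.camera_info(name): a dict with "fx", "fy", "cx", "cy" (pixels), "k1" (the pictures are not rectified: a ray, as slopes to the right and down, at radius r is drawn at 1 + k1 r^2 times it, then the intrinsics apply), "rvec" (rotation vector, rad) and "tvec" (3), from world to camera coordinates, as OpenCV has them. Camera axes: x right, y down, z forward; pixel columns grow to the right and rows downward; lengths in m; the calibration is good to about 2 mm. A picture is of the moment at which its call begins: read the wrist's pose just before it. camera_info takes no time and is no camera call; for the wrist camera it gives the pose at the moment of the call.
- env.sign_off(): hands the job in; it is judged then, once.
The state is a dict: "time_s": time; "qpos": joint angles; "joint_velocities": joint speeds; "effort": joint torques, N m; "tool_pos": TCP position; "tool_rot": TCP orientation; "force": force on the tool from outside, world axes, zero at the start; "wrist_torque": the same for the moment, N m; "grip_width": finger opening in m; "grasp_force": force on a finger pad.
Only numpy, scipy, OpenCV 4.12 (cv2) and the standard library are available. Lean on these libraries where they do the work, as an engineer would, in place of code of your own. Each camera call takes 0.05 s, during which the arm holds its last target. There are 200 camera calls.

## Working session

There is one attempt and no reset: what is moved stays moved. The work goes in short steps, Python scripts to look and compute and a shell command to move; the robot and the scene stay as the last step left them, time stands still between calls to the robot, and variables do not carry over. Pictures are saved under pics/ and viewed, at most 10 in all, crops included, and the job is handed in when it is done.

```bash
ls; mkdir -p pics
python3 - <<'E'
from cell import env,cams
import cv2
o=env.get_obs();print(o)
for n in("scene","top"):
    cv2.imwrite(f"pics/{n}0.png",cams.read_camera(n)[:,:,::-1]);print(n,cams.camera_info(n))
E
```

```text
pics
{'time_s': 0.0, 'qpos': array([-71.32733607,  18.43954569,  -4.01517608,  83.17391166,
         1.29352588,  78.54022661,  -3.25927247]), 'joint_velocities': array([ 0.03688983, -0.02490548,  0.0391493 , -0.0147591 ,  0.01871386,
       -0.01502636, -0.03449236]), 'effort': array([-2.90119442e-04, -4.91284347e+01, -4.04043691e-01, -3.12538755e+01,
       -6.39964803e-02,  4.37302503e-02,  1.81562882e-04]), 'tool_pos': array([0.19928673, 0.61815883, 0.23846459]), 'tool_rot': array([-1.79891473e+02,  4.34191304e-03,  1.62137164e+02]), 'force': array([-0.49225517,  0.36767647,  0.064029  ]), 'wrist_torque': array([ 0.01658388,  0.01466708, -0.0016795 ]), 'grasp_force': 0.0, 'grip_width': 0.08696673023045558}
scene {'fx': 508.56996101843026, 'fy': 508.56996101843026, 'cx': 321.45372789880355, 'cy': 238.98997279382786, 'k1': -0.042641279666840504, 'rvec': array([ 2.10779933,  1.3708683 , -0.5002841 ]), 'tvec': array([-0.28865043, -0.30375192,  1.44968458])}
top {'fx': 544.2025890133913, 'fy': 544.2025890133913, 'cx': 316.5143425721686, 'cy': 229.1476160927791, 'k1': -0.004930572894382648, 'rvec': array([ 2.14154169, -2.0881143 ,  0.220663  ]), 'tvec': array([0.08551306, 0.56043211, 0.92932812])}
```

View pics/scene0.png

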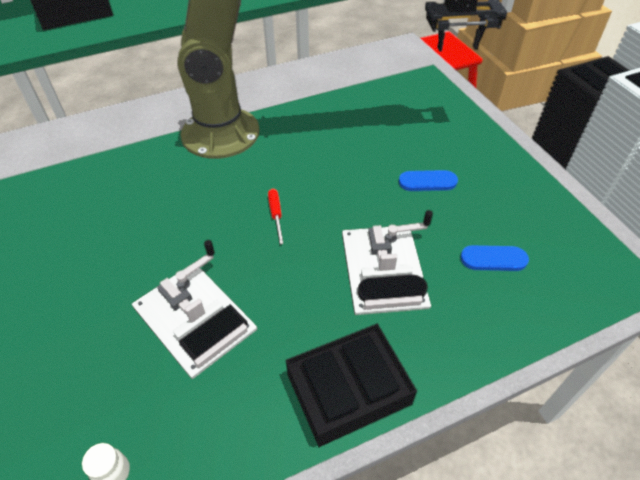

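View pics/top0.png

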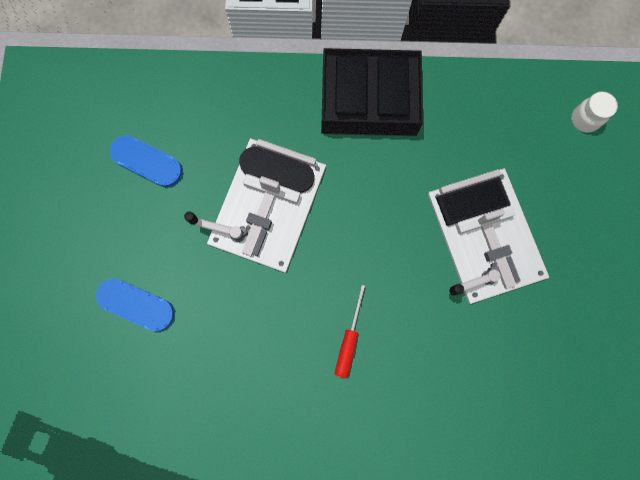

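The pictures show these candidates (top view):
- Round-ended black unit at (277,169), with its knob at (190,217) and tab at (269,184). This is the one I want.
- Square-cornered display at (474,201), with its knob at (456,290).
- Blue look-alikes at (146,161) and (135,305).
- Black tray at (372,92).

In the scene view the mirror is at (392,289) and its knob at (428,217). Next I'll check a close crop and measure.

```bash
cat > h.py <<'E'
import numpy as np,cv2
from cell import env,cams
def ray(n,uv):
    c=cams.camera_info(n);K=np.array([[c['fx'],0,c['cx']],[0,c['fy'],c['cy']],[0,0,1]])
    p=cv2.undistortPoints(np.array([[uv]],float),K,np.array([c['k1'],0,0,0.]))[0,0]
    R=cv2.Rodrigues(c['rvec'])[0];return -R.T@c['tvec'],R.T@np.array([*p,1])
def on(n,uv,z):
    o,d=ray(n,uv);return o+d*(z-o[2])/d[2]
def pix(n,P):
    c=cams.camera_info(n);K=np.array([[c['fx'],0,c['cx']],[0,c['fy'],c['cy']],[0,0,1]])
    return cv2.projectPoints(np.array([P],float),c['rvec'],c['tvec'],K,np.array([c['k1'],0,0,0.]))[0][0,0]
E
python3 - <<'E'
from h import *
im=cv2.imread("pics/top0.png")
cv2.imwrite("pics/crop0.png",cv2.resize(im[130:280,170:340],None,fx=4,fy=4,interpolation=cv2.INTER_CUBIC))
def blobs(m,off):
    n,_,s,c=cv2.connectedComponentsWithStats(m.astype(np.uint8))
    return [(c[i]+off,s[i]) for i in range(1,n) if s[i][4]>25]
sub=im[130:280,170:340]; 
for c,s in blobs(sub.max(2)<60,[170,130]): print('dark',c,s)
# white plate outline
mk=(im.min(2)>140).astype(np.uint8);mk[:, :170]=0;mk[:,350:]=0;mk[:130]=0;mk[290:]=0
sc=cv2.imread("pics/scene0.png")[190:240,400:450]
for c,s in blobs(sc.max(2)<60,[400,190]): print('scene dark',c,s)
E
```

```text
dark [330.22972973 131.45945946] [151   0  19   4  74]
dark [277.19651103 168.21498204] [  70   17   74   46 1949]
dark [190.89423077 217.64423077] [ 15  82  13  12 104]
scene dark [427.43678161 217.67816092] [24 21  8 15 87]
```

View pics/crop0.png

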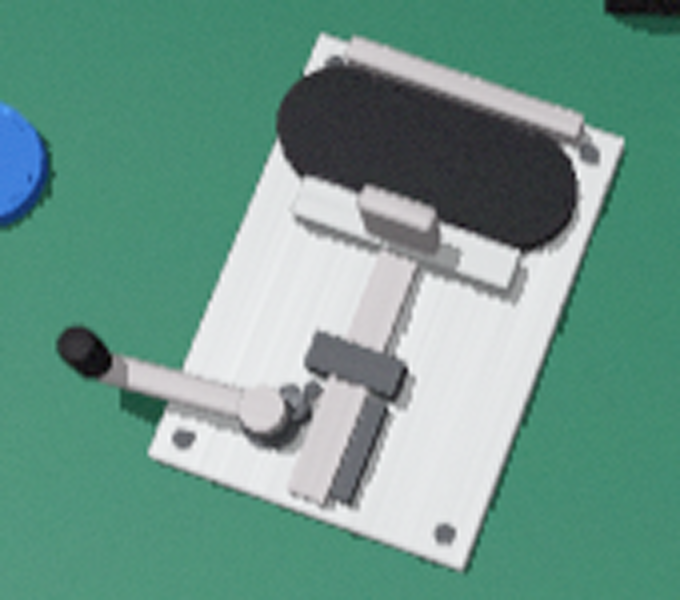

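The crop confirms the round-ended unit: knob top at crop (77,345), pivot (265,410), tab top (398,203) and plate corners visible.

Run:
```python
from h import *
f=lambda u,v,z:on("top",(170+(u-1.5)/4,130+(v-1.5)/4),z)
A,B,C,D=[f(*p,.012) for p in((322,35),(624,140),(465,570),(150,455))]
x=(A+B-C-D)[:2];x/=np.linalg.norm(x);y=np.array([-x[1],x[0]])
print('corners',A,B,C,D,'x',x,'yaw',np.degrees(np.arctan2(x[1],x[0])),np.linalg.norm(A-B),np.linalg.norm(A-D))
tab=f(398,203,.08)[:2];kn=f(77,345,.086)[:2];pv=f(265,408,.05)[:2]
print('tab',tab,'knob',kn,'pivot',pv,'pivot from tab',tab-.102*x+.03*y)
d=kn-pv;print(np.linalg.norm(d),'lever',np.arctan2(-d@x,d@y))
ctr=(A+B+C+D)[:2]/4;print('platecentre',ctr,'mirror',on("top",(277.2,168.2),.026))
o,d=ray("scene",(427.4,217.7));o2,d2=ray("top",(190.9,217.6))
s=np.linalg.lstsq(np.c_[d,-d2],o2-o,rcond=None)[0];print('knobtri',o+d*s[0],o2+d2*s[1])
```

```text
corners [0.74625724 0.23453024 0.012     ] [0.69618124 0.08505254 0.012     ] [0.48410446 0.15477565 0.012     ] [0.53477316 0.30517883 0.012     ] x [ 0.94922998 -0.31458296] yaw -18.33563905308962 0.1576425968913374 0.22297250913502978
tab [0.64096659 0.18729688] knob [0.57024007 0.32561139] pivot [0.55119671 0.24653289] pivot from tab [0.55358262 0.24786124]
0.0813391503561404 lever 0.08370104407750374
platecentre [0.61532902 0.19488432] mirror [0.6818584  0.17785449 0.026     ]
knobtri [0.57082396 0.32498714 0.06740554] [0.57128969 0.32612297 0.06777827]
```

Everything measures up: the fixture's x axis has yaw -18.3°, the pivot is at about (.5525,.247), the knob is at (.5705,.3255), and the lever is at 0.085 rad. I'll move above the knob.

```bash
python3 -m pendant '[{"tx":-0.45,"ty":-0.17},{"tx":-0.89,"ty":-0.33},{"tx":-0.89,"ty":-0.33},{"tx":-0.89,"ty":-0.33},{"tx":-0.89,"ty":-0.33},{"tx":-0.89,"ty":-0.33},{"tx":-0.89,"ty":-0.33},{"tx":-0.89,"ty":-0.33},{"tx":-0.89,"ty":-0.33},{"tx":-0.89,"ty":-0.33}]' 10
python3 -m pendant '[{"tx":-0.45,"ty":-0.17,"spin":1},{"spin":1},{"spin":1},{"spin":1},{"spin":1},{"spin":1},{"spin":1},{"spin":1},{"spin":1},{"spin":1}]'
python3 -m pendant '[{"spin":1},{"spin":1},{"spin":1},{"spin":1},{"spin":1},{"spin":1},{"spin":1},{"spin":1},{"spin":1},{"spin":1}]'
python3 -m pendant '[{"spin":1},{"spin":0.4},{}]'
```

```text
invalid input at $[0]: expected keys tx, ty, tz, spin, claw
invalid input at $[0]: expected keys tx, ty, tz, spin, claw
invalid input at $[0]: expected keys tx, ty, tz, spin, claw
invalid input at $[0]: expected keys tx, ty, tz, spin, claw
```

```bash
python3 -m pendant '[{"tx":-0.45,"ty":-0.17,"tz":0,"spin":0,"claw":0},{"tx":-0.89,"ty":-0.33,"tz":0,"spin":0,"claw":0},{"tx":-0.89,"ty":-0.33,"tz":0,"spin":0,"claw":0},{"tx":-0.89,"ty":-0.33,"tz":0,"spin":0,"claw":0},{"tx":-0.89,"ty":-0.33,"tz":0,"spin":0,"claw":0},{"tx":-0.89,"ty":-0.33,"tz":0,"spin":0,"claw":0},{"tx":-0.89,"ty":-0.33,"tz":0,"spin":0,"claw":0},{"tx":-0.89,"ty":-0.33,"tz":0,"spin":0,"claw":0},{"tx":-0.89,"ty":-0.33,"tz":0,"spin":0,"claw":0},{"tx":-0.89,"ty":-0.33,"tz":0,"spin":0,"claw":0}]' 10
python3 -m pendant '[{"tx":-0.45,"ty":-0.17,"tz":0,"spin":1,"claw":0},{"tx":0,"ty":0,"tz":0,"spin":1,"claw":0},{"tx":0,"ty":0,"tz":0,"spin":1,"claw":0},{"tx":0,"ty":0,"tz":0,"spin":1,"claw":0},{"tx":0,"ty":0,"tz":0,"spin":1,"claw":0},{"tx":0,"ty":0,"tz":0,"spin":1,"claw":0},{"tx":0,"ty":0,"tz":0,"spin":1,"claw":0},{"tx":0,"ty":0,"tz":0,"spin":1,"claw":0},{"tx":0,"ty":0,"tz":0,"spin":1,"claw":0},{"tx":0,"ty":0,"tz":0,"spin":1,"claw":0}]'
python3 -m pendant '[{"tx":0,"ty":0,"tz":0,"spin":1,"claw":0},{"tx":0,"ty":0,"tz":0,"spin":1,"claw":0},{"tx":0,"ty":0,"tz":0,"spin":1,"claw":0},{"tx":0,"ty":0,"tz":0,"spin":1,"claw":0},{"tx":0,"ty":0,"tz":0,"spin":1,"claw":0},{"tx":0,"ty":0,"tz":0,"spin":1,"claw":0},{"tx":0,"ty":0,"tz":0,"spin":1,"claw":0},{"tx":0,"ty":0,"tz":0,"spin":1,"claw":0},{"tx":0,"ty":0,"tz":0,"spin":1,"claw":0},{"tx":0,"ty":0,"tz":0,"spin":1,"claw":0}]'
python3 -m pendant '[{"tx":0,"ty":0,"tz":0.5,"spin":1,"claw":0},{"tx":0,"ty":0,"tz":0.5,"spin":0.4,"claw":0},{"tx":0,"ty":0,"tz":0,"spin":0,"claw":0}]'
```

```text
time_s: 1.35
tool_pos: [0.5557, 0.3361, 0.2397]
tool_rot: [-180.0, 0.0, 162.0]
force: [-0.1, -0.3, -0.4]
grip_width: 0.087
grasp_force: 0.0
time_s: 2.6
tool_pos: [0.572, 0.3247, 0.2395]
tool_rot: [-180.0, -0.0, 121.9]
force: [0.8, -0.0, 0.6]
grip_width: 0.0871
grasp_force: 0.0
time_s: 3.85
tool_pos: [0.572, 0.3246, 0.2395]
tool_rot: [-179.9, -0.0, 81.9]
force: [0.2, 0.3, -0.0]
grip_width: 0.0869
grasp_force: 0.0
time_s: 4.22
tool_pos: [0.5708, 0.3241, 0.1873]
tool_rot: [-179.8, 0.2, 76.5]
force: [0.8, -0.5, -0.8]
grip_width: 0.0874
grasp_force: 0.0
```

```bash
python3 -m pendant '[{"tx":0,"ty":0,"tz":0.6,"spin":0,"claw":0},{"tx":0,"ty":0,"tz":0.6,"spin":0,"claw":0},{"tx":0,"ty":0,"tz":0.6,"spin":0,"claw":0},{"tx":0,"ty":0,"tz":0.58,"spin":0,"claw":0},{"tx":0,"ty":0,"tz":0,"spin":0,"claw":0.8},{"tx":0,"ty":0,"tz":0,"spin":0,"claw":0.8},{"tx":0,"ty":0,"tz":0,"spin":0,"claw":0.8},{"tx":0,"ty":0,"tz":0,"spin":0,"claw":0.8}]' 8
python3 - <<'E'
from h import *
cv2.imwrite("pics/w1.png",cams.read_camera("wrist")[:,:,::-1]);o=env.get_obs();print(o['tool_pos'],o['grip_width'],o['grasp_force'])
E
```

```text
time_s: 5.22
tool_pos: [0.5733, 0.3249, 0.0719]
tool_rot: [179.9, -0.1, 76.5]
force: [0.6, -0.1, -0.4]
grip_width: 0.0549
grasp_force: 0.0
[0.57314901 0.32477061 0.07161606] 0.05094622677741651 0.0
```

View pics/w1.png

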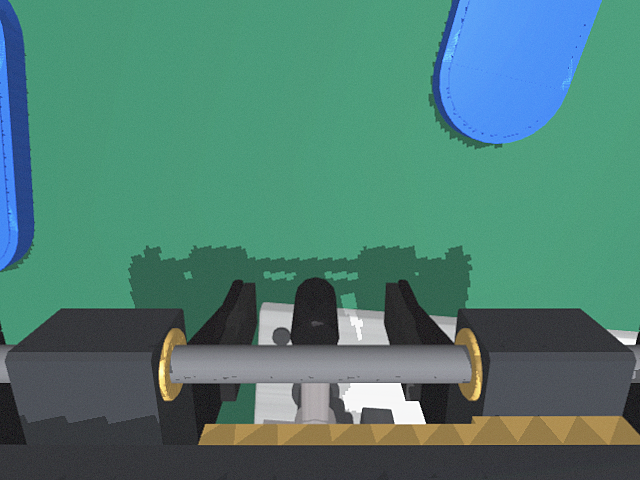

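The wrist view shows the knob at (315,310), centred between the fingers. I'll close on it and swing.

```bash
python3 -m pendant '[{"tx":0,"ty":0,"tz":0,"spin":0,"claw":0.9},{"tx":0,"ty":0,"tz":0,"spin":0,"claw":0.9},{"tx":0,"ty":0,"tz":0,"spin":0,"claw":0.9},{"tx":0,"ty":0,"tz":0,"spin":0,"claw":0.9},{"tx":0,"ty":0,"tz":0,"spin":0,"claw":0.9},{"tx":0,"ty":0,"tz":0,"spin":0,"claw":0.9}]' 8
python3 -m pendant '[{"tx":-0.004,"ty":-0.112,"tz":0,"spin":-1,"claw":0.9},{"tx":-0.004,"ty":-0.112,"tz":0,"spin":-1,"claw":0.9},{"tx":-0.004,"ty":-0.112,"tz":0,"spin":-1,"claw":0.9},{"tx":-0.004,"ty":-0.112,"tz":0,"spin":-1,"claw":0.9},{"tx":-0.004,"ty":-0.112,"tz":0,"spin":-1,"claw":0.9},{"tx":-0.004,"ty":-0.112,"tz":0,"spin":-1,"claw":0.9},{"tx":-0.004,"ty":-0.112,"tz":0,"spin":-1,"claw":0.9}]'
```

```text
time_s: 6.02
tool_pos: [0.5722, 0.3247, 0.0705]
tool_rot: [-179.9, 0.0, 76.6]
force: [-1.9, 0.5, 1.4]
grip_width: 0.0174
grasp_force: 8.0
time_s: 6.9
tool_pos: [0.5351, 0.3251, 0.0706]
tool_rot: [179.8, -0.1, 104.7]
force: [2.4, 2.5, -3.0]
grip_width: 0.0174
grasp_force: 8.0
```

```bash
python3 -m pendant '[{"tx":-0.004,"ty":-0.112,"tz":0,"spin":-1,"claw":0.9},{"tx":-0.004,"ty":-0.112,"tz":0,"spin":-1,"claw":0.9},{"tx":-0.004,"ty":-0.112,"tz":0,"spin":-1,"claw":0.9},{"tx":-0.004,"ty":-0.112,"tz":0,"spin":-1,"claw":0.9},{"tx":-0.004,"ty":-0.112,"tz":0,"spin":-1,"claw":0.9},{"tx":-0.004,"ty":-0.112,"tz":0,"spin":-1,"claw":0.9},{"tx":-0.004,"ty":-0.112,"tz":0,"spin":-1,"claw":0.9}]'
python3 -m pendant '[{"tx":-0.004,"ty":-0.112,"tz":0,"spin":-1,"claw":0.9},{"tx":-0.004,"ty":-0.112,"tz":0,"spin":-1,"claw":0.9},{"tx":-0.004,"ty":-0.112,"tz":0,"spin":-1,"claw":0.9},{"tx":-0.004,"ty":-0.112,"tz":0,"spin":-1,"claw":0.9},{"tx":-0.004,"ty":-0.112,"tz":0,"spin":-1,"claw":0.9},{"tx":-0.004,"ty":-0.112,"tz":0,"spin":-1,"claw":0.9},{"tx":0,"ty":-0.1,"tz":0,"spin":-0.5,"claw":0.9},{"tx":0,"ty":0,"tz":0,"spin":0,"claw":0.9}]'
```

```text
time_s: 7.78
tool_pos: [0.5004, 0.3075, 0.0706]
tool_rot: [179.8, -0.0, 132.7]
force: [1.6, 4.2, -4.2]
grip_width: 0.0176
grasp_force: 8.0
time_s: 8.78
tool_pos: [0.478, 0.2751, 0.0705]
tool_rot: [179.9, -0.0, 158.6]
force: [-1.2, 3.9, -2.5]
grip_width: 0.0175
grasp_force: 8.0
```

```bash
python3 -m pendant '[{"tx":0,"ty":0,"tz":0,"spin":0,"claw":0},{"tx":0,"ty":0,"tz":0,"spin":0,"claw":0},{"tx":0,"ty":0,"tz":0,"spin":0,"claw":0},{"tx":0,"ty":0,"tz":0,"spin":0,"claw":0},{"tx":0,"ty":0,"tz":-0.4,"spin":0,"claw":0},{"tx":0,"ty":0,"tz":-0.7,"spin":0,"claw":0},{"tx":0,"ty":0,"tz":-0.7,"spin":0,"claw":0},{"tx":0,"ty":0,"tz":-0.6,"spin":-0.78,"claw":0}]'
python3 -m pendant '[{"tx":-0.73,"ty":-0.13,"tz":0,"spin":0,"claw":0},{"tx":-0.73,"ty":-0.13,"tz":0,"spin":0,"claw":0},{"tx":-0.73,"ty":-0.13,"tz":0,"spin":0,"claw":0},{"tx":-0.73,"ty":-0.13,"tz":0,"spin":0,"claw":0},{"tx":-0.73,"ty":-0.13,"tz":0,"spin":0,"claw":0},{"tx":0,"ty":0,"tz":0,"spin":0,"claw":0},{"tx":0,"ty":0,"tz":0,"spin":0,"claw":0}]'
python3 - <<'E'
from h import *
t=cams.read_camera("top")[:,:,::-1];w=cams.read_camera("wrist")[:,:,::-1]
cv2.imwrite("pics/c2.png",np.hstack([cv2.resize(t[130:310,150:350],(400,360)),cv2.resize(w,(400,360))]))
print(pix("wrist",[.640,.187,.08]),env.get_obs()['tool_pos'])
E
```

```text
time_s: 9.78
tool_pos: [0.4787, 0.2737, 0.1921]
tool_rot: [180.0, 0.0, 161.7]
force: [0.3, -0.8, 0.2]
grip_width: 0.085
grasp_force: 0.0
time_s: 10.65
tool_pos: [0.6408, 0.1859, 0.1902]
tool_rot: [180.0, -0.1, 161.7]
force: [-0.8, 0.2, 0.1]
grip_width: 0.0874
grasp_force: 0.0
[318.65685419 233.10873615] [0.64042843 0.1868207  0.19059075]
```

View pics/c2.png

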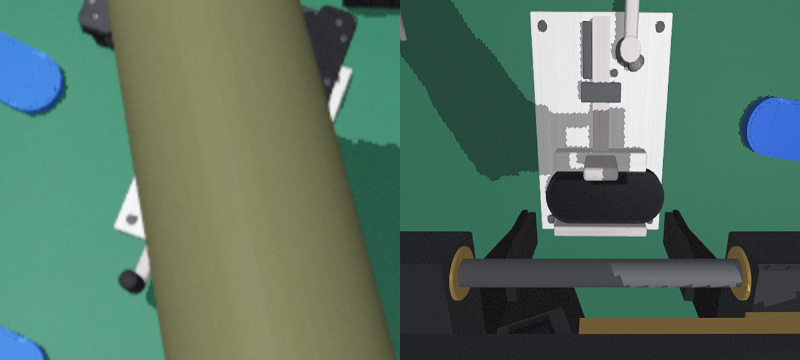

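The lever now points straight back. In the wrist view the tab top is at (320,232), against a predicted (319,233). I'll descend and grip it across its width.

```bash
python3 -m pendant '[{"tx":0,"ty":0,"tz":0.5,"spin":0,"claw":0},{"tx":0,"ty":0,"tz":0.5,"spin":0,"claw":0},{"tx":0,"ty":0,"tz":0.5,"spin":0,"claw":0},{"tx":0,"ty":0,"tz":0.5,"spin":0,"claw":0},{"tx":0,"ty":0,"tz":0.5,"spin":0,"claw":0},{"tx":0,"ty":0,"tz":0,"spin":0,"claw":0.7}]' 15
python3 -m pendant '[{"tx":0,"ty":0,"tz":0,"spin":0,"claw":0.7},{"tx":0,"ty":0,"tz":0,"spin":0,"claw":0.7},{"tx":0,"ty":0,"tz":0,"spin":0,"claw":0.7},{"tx":0,"ty":0,"tz":0,"spin":0,"claw":0.7},{"tx":0,"ty":0,"tz":0,"spin":0,"claw":0.7},{"tx":0,"ty":0,"tz":0,"spin":0,"claw":0.7},{"tx":0,"ty":0,"tz":0,"spin":0,"claw":0.7}]'
```

```text
time_s: 11.5
tool_pos: [0.6389, 0.1861, 0.0636]
tool_rot: [-179.9, -0.2, 161.8]
force: [-0.5, 1.2, 0.5]
grip_width: 0.0826
grasp_force: 0.0
time_s: 12.38
tool_pos: [0.6418, 0.1866, 0.0659]
tool_rot: [179.9, 0.0, 161.7]
force: [1.9, 3.4, -0.3]
grip_width: 0.0361
grasp_force: 15.0
```

Gripped at 36 mm, which matches the tab. I'll draw it back along +tool x by about 46 mm.

```bash
python3 -m pendant '[{"tx":0.1,"ty":0,"tz":0,"spin":0,"claw":0.7},{"tx":0.12,"ty":0,"tz":0,"spin":0,"claw":0.7},{"tx":0.12,"ty":0,"tz":0,"spin":0,"claw":0.7},{"tx":0.12,"ty":0,"tz":0,"spin":0,"claw":0.7},{"tx":0.12,"ty":0,"tz":0,"spin":0,"claw":0.7},{"tx":0.12,"ty":0,"tz":0,"spin":0,"claw":0.7},{"tx":0.12,"ty":0,"tz":0,"spin":0,"claw":0.7},{"tx":0.1,"ty":0,"tz":0,"spin":0,"claw":0.7},{"tx":0,"ty":0,"tz":0,"spin":0,"claw":0.7},{"tx":0,"ty":0,"tz":0,"spin":0,"claw":0.7}]'
```

```text
time_s: 13.62
tool_pos: [0.5992, 0.2009, 0.0659]
tool_rot: [179.8, 0.2, 161.7]
force: [5.2, 4.8, -2.5]
grip_width: 0.0359
grasp_force: 15.0
```

```bash
python3 -m pendant '[{"tx":0,"ty":0,"tz":0,"spin":0,"claw":0},{"tx":0,"ty":0,"tz":0,"spin":0,"claw":0},{"tx":0,"ty":0,"tz":0,"spin":0,"claw":0},{"tx":0,"ty":0,"tz":0,"spin":0,"claw":0},{"tx":0,"ty":0,"tz":-0.4,"spin":0,"claw":0},{"tx":0,"ty":0,"tz":-0.7,"spin":0,"claw":0},{"tx":0,"ty":0,"tz":-0.7,"spin":0,"claw":0},{"tx":0,"ty":0,"tz":-0.7,"spin":0,"claw":0},{"tx":0,"ty":0,"tz":0,"spin":0,"claw":0},{"tx":0,"ty":0,"tz":0,"spin":0,"claw":0}]'
python3 - <<'E'
from h import *
cv2.imwrite("pics/w3.png",cams.read_camera("wrist")[:,:,::-1]);x=np.array([.9492,-.3146,0])
for d in(0,.045):print(d,pix("wrist",np.array([.640,.187,.08])-d*x))
print('mirror',pix("wrist",[.6819,.1779,.026]))
E
```

```text
time_s: 14.88
tool_pos: [0.5976, 0.1999, 0.191]
tool_rot: [180.0, 0.0, 161.7]
force: [0.3, 0.2, 0.2]
grip_width: 0.087
grasp_force: 0.0
0 [320.7354982  297.50425295]
0.045 [320.89563754 233.53407917]
mirror [326.08325922 314.53727935]
```

View pics/w3.png

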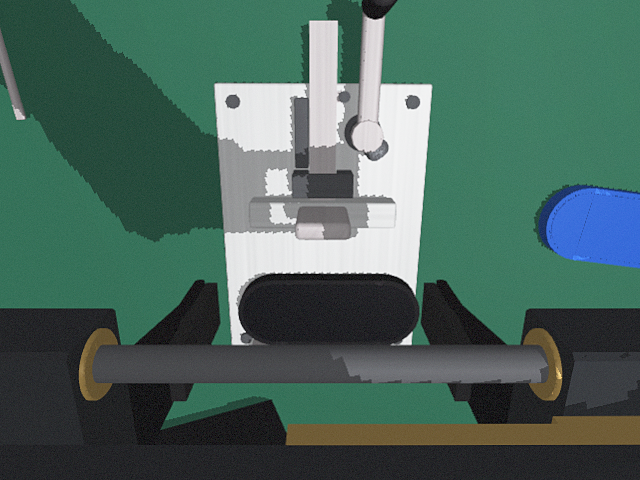

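The tab top is at (323,232), against a predicted (321,234) for full travel. The lever points straight back from (368,135), and the mirror at (328,310) hasn't moved (predicted (326,314)). The gripper is clear of everything.

```bash
python3 -c "
from cell import env
print(env.sign_off())"
```

```text
the job is handed in; nothing more can be done
None
```

I swung the mirror fixture's lever to about 1.53 rad and drew its jaw back about 45 mm. The mirror stayed where it was, the other fixture was not touched, and I handed the job in at about 15 s; the sign-off gave no verdict.

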